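# Put away the eyepiece-shelf accessories

### The job

Tidy the eyepiece shelf: first set the black rubber lens hood upright on the cork pad with the large ring outline, centred on the ring, and let go of it; after that stand the bronze spacer tube inside the hood. Also, at any point, lay the glass filter flat on the centre of the pad with the small ring outline (set it down, do not drop it), and stand the chrome Cheshire upright, right down to the board, inside the aluminium focuser tube held by the red clamp. Leave the eyepiece and the jar where they are, and finish with everything released and at rest.

Things in the scene. Friction and masses are not known exactly. Their poses are not given: they have to be found in the camera images.
- hood: black rubber lens hood: a plain open tube standing upright on the board, 64 mm outside and 56 mm inside diameter, 28 mm high, about 60 g. Origin: centre of its underside, on its axis; z up along the axis.
- spacer: bronze spacer: a plain open tube standing upright on the board, 38 mm outside and 30 mm inside diameter, 65 mm high, about 150 g. Origin: centre of its underside; z up along the axis. Inside the hood it stands on the pad and its top stands about 37 mm above the hood's rim.
- cheshire: chrome Cheshire sighting tube: a solid upright cylinder, 32 mm in diameter, 100 mm high, about 160 g, with a small dark side window (on its own -x side, 76 mm up) and a dark dot on top. Origin: centre of its underside; z up along the axis.
- filter: clear glass filter disc in a steel rim, lying flat on the board, 46 mm in diameter, 10 mm thick, about 40 g. Origin: centre of its underside; z up, normal to the disc.
- hood_pad: fixed square cork pad, 90 x 90 mm, 4 mm thick, with the LARGE dark ring outline (74 mm outside, 58 mm inside diameter, flat) at its centre: the place of the hood. Origin: centre of the pad's underside, on the board.
- filter_pad: fixed square cork pad, 90 x 90 mm, 4 mm thick, with the SMALL dark ring outline (52 mm outside, 36 mm inside diameter, flat) at its centre: the place of the filter. Origin: centre of the pad's underside, on the board.
- focuser: fixed aluminium focuser tube standing upright on the board, 57 mm outside and 50 mm inside diameter, 45 mm high, open at the top, with the board as its floor: the holder of the Cheshire. A red cast-iron C-clamp lies flat round its foot, everywhere lower than 30 mm, reaching 42 mm to the tube's -x side, 110 mm to its +x side (screw) and 51 mm to its +y side. Origin: on the tube's axis, at the board; z up.
- eyepiece: bystander: loose eyepiece standing on the board, steel barrel below and black body above, 40 mm in diameter, 65 mm high. Origin: centre of its underside.
- jar: bystander: loose clear plastic jar with a steel cap, 44 mm in diameter, 60 mm high. Origin: centre of its underside.
There are look-alikes about, which are no part of the job. Of the things like the focuser, leave any that is turquoise; of the rest the smaller one is meant.

How it is judged:
By the outcome, as a careful person would: the job done as asked, in the order asked, and still so for the second after the job is handed in, with the robot touching nothing.
It also fails if it takes over 102 s, if anything falls off the work surface, if the arm or the gripper's body presses on something with over 40 N, if the wrist force passes 120 N, or if a joint passes its speed limit or range.

### The arm

A 6-joint arm with a two-finger parallel gripper is mounted at the origin on the work surface. World frame = base frame: x ahead of the robot, y to its left, z up, the work surface at z = 0. Lengths are in mm, angles in rad, forces in N, time in s.
With the tool pointing down it reaches from about 375 to 975 mm from the base axis. Payload 3.8 kg.
Tool frame: the origin (TCP) lies midway between the tips of the shut fingers; the grasp point (between the pads) lies 19 mm behind it (r.grip_point_offset is the distance from the TCP to the grasp point, in mm); z points along the fingers, y is the direction in which the jaws open and shut (so a half turn about z gives the same grasp; the last joint's range is limited). The gripper opens to 88 mm and grips with 3 to 60 N. Pads are 18 mm wide; open, the fingers measure 123 mm over their backs; the gripper's body (75 mm by 187 mm) begins 45 mm behind the grasp point.
Start: joints at [1.219, 0.264, 1.604, -0, 1.274, -0.037], TCP at [208.995, 641.825, 238.706] pointing down, gripper open.
Joint ranges: [-2.63, 2.63], [-0.94, 2.18], [0.31, 2.57], [-1.31, 4.45], [0, 2.66], [-2.55, 2.55]. Speed limits (rad/s): [2.57, 2.57, 3.14, 3.14, 3.14, 3.14].

### API

Orientations are given as a unit quaternion [x, y, z, w].
In Python, from station import r, viewer gives the robot as it stands.
- The arm moves only by the shell command python3 -m handwheel 'ROWS' [FORCE]. ROWS is JSON, a list of rows, each an object of numbers: "wx", "wy", "wz": the turn, a rotation vector about the tool's x, y, z in rad; "dx", "dy", "dz": the shift along the tool's x, y, z in cm; "fingers": the closure, from 0 (fully open) to 1 (shut). In form: [{"wx": .., "wy": .., "wz": .., "dx": .., "dy": .., "dz": .., "fingers": ..}, ...]. A call has 1 to 10 rows; each row is the pose to reach, as a shift and turn from the pose measured when the call began, along the tool's axes at that moment; what a row does not reach only later rows make up. A row lasts 1/8 s, in which the tool goes at most 62.5 mm and 10.7 degrees, less where a joint would pass 70% of its speed; a pose out of reach is approached as far as the arm can. A call with a gripper value outside its range is refused whole. The fingers move at their own pace and stop on an object; FORCE is the grip in N (left out, the last holds). Time passes only in rows, so rows that repeat a pose let the fingers close. It gives the time, the measured TCP pose, the force and the opening at its end, in the units of the state.
- r.observe(): the state, without advancing time (a new reading comes with each control period).
- viewer.camera(name): name is "scene" or "top" or "wrist"; returns (picture, depth): 400x640x3 uint8, blue, green, red; 400x640 float32, mm along the optical axis (not along the pixel's ray), 0 where there is no reading.
- viewer.calibration(name): a dict with "mtx" (3x3 intrinsics, pixels), "R" (3x3) and "t" (3): a world point X has camera coordinates R X + t. Camera axes: x right, y down, z forward; pixel columns grow to the right and rows downward; lengths in mm; the calibration is good to about 2 mm. A picture is of the moment at which its call begins: read the wrist's pose just before it. calibration takes no time and is no camera call; for the wrist camera it gives the pose at the moment of the call.
- r.job_done(): hands the job in, once; it reports no verdict.
The state is a dict: "t": time; "q": joint angles; "dq": joint speeds; "tau": joint torques, N m; "ee_pos": TCP position; "tcp_rot": TCP orientation; "ft_force": force on the tool from outside, world axes, zero at the start; "ft_torque": the same for the moment, N m; "grip_width": opening from 0.0 (shut) to 1.0 (fully open).
Only numpy, scipy, OpenCV 4.12 (cv2) and the standard library are available. Lean on these libraries where they do the work, as an engineer would, in place of code of your own. Each camera call takes 0.05 s, during which the arm holds its last target.

## Working session

There is one attempt and no reset: what is moved stays moved. The work goes in short steps, Python scripts to look and compute and a shell command to move; the robot and the scene stay as the last step left them, time stands still between calls to the robot, and variables do not carry over. Pictures are saved under pics/ and viewed, and the job is handed in when it is done.

```bash
ls; mkdir -p pics
python3 - <<'E'
from station import r, viewer
import cv2,numpy as np
s=r.observe(); print({k:np.round(v,3).tolist() for k,v in s.items()}, r.grip_point_offset)
for n in ["scene","top","wrist"]:
    p,d=viewer.camera(n); cv2.imwrite(f"pics/{n}0.png",p); np.save(f"pics/{n}0.npy",d)
    c=viewer.calibration(n); print(n,{k:np.round(v,3).tolist() for k,v in c.items()})
    np.savez(f"pics/{n}0cal.npz",**c)
E
```

```text
pics
{'t': 0.0, 'q': [1.219, 0.265, 1.605, -0.0, 1.274, -0.037], 'dq': [0.001, 0.0, -0.001, -0.001, 0.002, -0.0], 'tau': [-0.0, -50.213, -35.686, 0.073, 0.03, -0.0], 'ee_pos': [208.756, 641.165, 237.399], 'tcp_rot': [0.157, 0.988, -0.001, -0.0], 'ft_force': [0.561, 0.069, 0.239], 'ft_torque': [-0.007, 0.012, 0.018], 'grip_width': 1.0} 18.700000000000003
scene {'mtx': [[392.186, 0.0, 320.023], [0.0, 392.186, 203.127], [0.0, 0.0, 1.0]], 'R': [[0.405, 0.914, -0.012], [0.674, -0.307, -0.672], [-0.618, 0.264, -0.74]], 't': [-251.656, -306.165, 1393.669]}
top {'mtx': [[372.229, 0.0, 321.219], [0.0, 372.229, 201.246], [0.0, 0.0, 1.0]], 'R': [[-0.007, -1.0, -0.028], [-0.995, 0.01, -0.099], [0.1, 0.027, -0.995]], 't': [81.834, 478.385, 974.016]}
wrist {'mtx': [[334.028, 0.0, 318.65], [0.0, 334.028, 198.63], [0.0, 0.0, 1.0]], 'R': [[0.311, 0.951, -0.001], [0.901, -0.294, 0.319], [0.303, -0.1, -0.948]], 't': [-674.881, -42.606, 392.717]}
```

View pics/scene0.png

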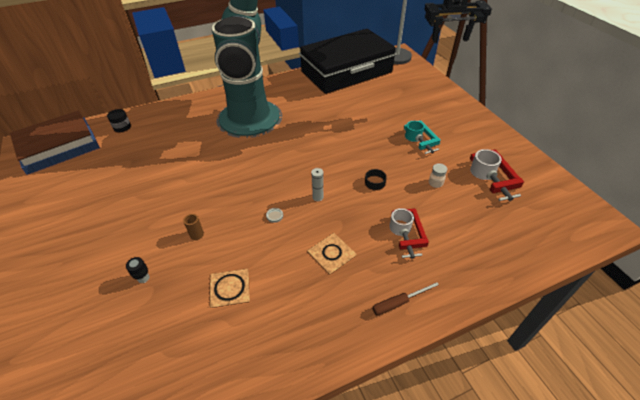

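View pics/top0.png

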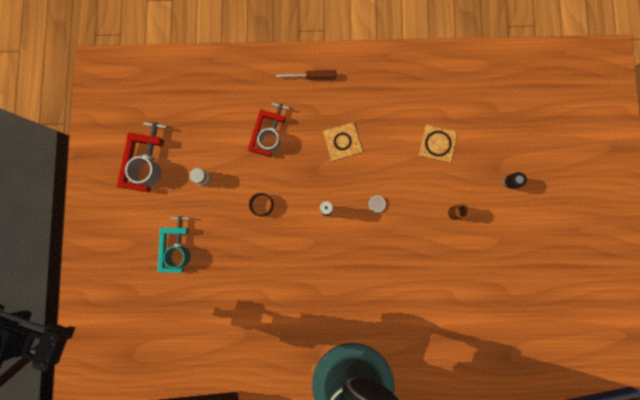

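View pics/wrist0.png

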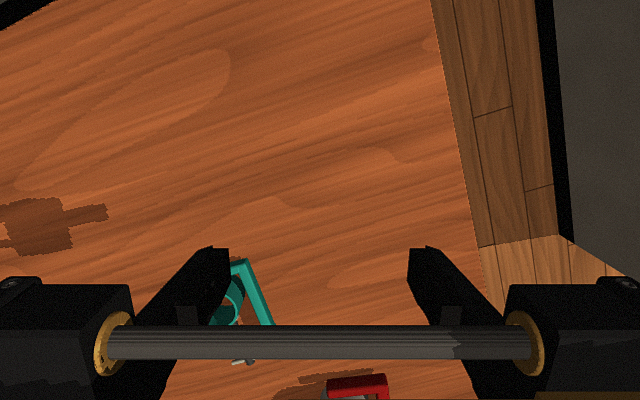

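The top view shows the hood at (261,204), the Cheshire at (326,208), the filter at (377,203), the spacer at (458,212), the eyepiece at (515,180) and the jar at (199,176). The large-ring pad is at (438,143) and the small-ring pad at (342,141). There are three focuser candidates: the turquoise one at (176,256), the big red-clamped one at (140,170) and the small red-clamped one at (268,139). The small red one fits the description.

Next I'll measure these positions.

```bash
cat > h.py <<'E'
import numpy as np, cv2
from station import r, viewer
def cloud(d,c):
    K,R,t=c["mtx"],np.array(c["R"]),np.array(c["t"])
    v,u=np.mgrid[0:d.shape[0],0:d.shape[1]]
    X=np.stack([(u-K[0,2])/K[0,0]*d,(v-K[1,2])/K[1,1]*d,d],-1)
    P=(X-t)@R; P[d<=0]=np.nan
    return P
def fitc(xy):
    A=np.c_[2*xy,np.ones(len(xy))]; s=np.linalg.lstsq(A,(xy**2).sum(1),rcond=None)[0]
    return s[:2],np.sqrt(s[2]+s[:2]@s[:2])
E
python3 - <<'E'
from h import *
for n in ["top","scene"]:
    p=cv2.imread(f"pics/{n}0.png"); d=np.load(f"pics/{n}0.npy"); c=dict(np.load(f"pics/{n}0cal.npz"))
    P=cloud(d,c)
    pts=dict(top=dict(hood=(261,204),chesh=(326,208),filt=(377,203),spacer=(458,212),eyep=(515,180),jar=(199,176),hpad=(438,143),fpad=(342,141),foc=(268,139),big=(140,170),turq=(176,256)),
     scene=dict(hood=(375,180),chesh=(317,185),filt=(275,215),spacer=(194,228),eyep=(137,268),jar=(438,176),hpad=(230,288),fpad=(332,252),foc=(402,221),big=(486,163),turq=(415,130),blk=(119,120)))[n]
    for k,(u,v) in pts.items():
        w=P[v-22:v+23,u-22:u+23].reshape(-1,3); w=w[~np.isnan(w[:,0])]
        base=np.median(w[:,2]); 
        hi=np.percentile(w[:,2],99.5)
        o=w[w[:,2]>max(hi-6, 2)] if 'pad' not in k else w[w[:,2]>2]
        ce,rad=(o[:,:2].max(0)+o[:,:2].min(0))/2,(np.ptp(o[:,:2],axis=0))
        try: f,fr=cv2.minEnclosingCircle(o[:,:2].astype(np.float32))
        except Exception: f,fr=(0,0),0
        print(n,k,"P",P[v,u].round(0),"board",base.round(1),"hi",hi.round(1),"box",ce.round(0),rad.round(0),"mec",np.round(f,0),round(2*fr),len(o))
p=cv2.imread("pics/top0.png"); cv2.imwrite("pics/topcrop.png",cv2.resize(p[90:290,100:300],None,fx=3,fy=3))
E
```

```text
top hood P [476. 245.   0.] board -0.4 hi 28.9 box [473. 241.] [60. 62.] mec [473. 241.] 64 109
top chesh P [455.  64.  99.] board -0.5 hi 101.7 box [455.  64.] [30. 30.] mec [456.  64.] 32 127
top filt P [475. -73.   8.] board -0.6 hi 10.9 box [469. -77.] [87. 85.] mec [469. -76.] 120 192
top spacer P [ 449. -294.   -4.] board -0.5 hi 65.7 box [ 447. -283.] [36. 38.] mec [ 447. -283.] 38 75
top eyep P [ 525. -421.   61.] board -0.7 hi 66.7 box [ 526. -429.] [39. 37.] mec [ 526. -430.] 40 184
top jar P [545. 398.  61.] board -0.1 hi 62.0 box [548. 404.] [38. 38.] mec [548. 404.] 40 176
top hpad P [ 639. -245.    5.] board 1.2 hi 7.7 box [ 639. -246.] [120. 119.] mec [ 639. -247.] 157 838
top fpad P [648.  19.   7.] board 1.1 hi 7.6 box [649.  19.] [126. 124.] mec [648.  20.] 173 826
top foc P [658. 227.   1.] board 0.6 hi 46.3 box [647. 219.] [55. 55.] mec [648. 219.] 57 90
top big P [575. 588.  -1.] board 18.8 hi 59.3 box [564. 561.] [70. 71.] mec [566. 561.] 74 150
top turq P [335. 478.   0.] board 1.1 hi 46.1 box [333. 464.] [55. 56.] mec [333. 465.] 57 104
scene hood P [465. 249.
[... 477 characters left out ...]
 203
scene jar P [565. 392.  46.] board -0.6 hi 60.5 box [550. 406.] [38. 40.] mec [552. 407.] 43 119
scene hpad P [ 645. -243.    3.] board 2.1 hi 6.8 box [ 646. -241.] [130. 118.] mec [ 645. -240.] 142 1042
scene fpad P [652.  20.   6.] board 1.2 hi 6.8 box [648.  21.] [155. 127.] mec [648.  19.] 160 818
scene foc P [635. 237.   1.] board 0.6 hi 45.0 box [652. 222.] [56. 58.] mec [651. 222.] 59 114
scene big P [549. 590.   9.] board 1.7 hi 58.1 box [567. 565.] [73. 76.] mec [569. 564.] 79 121
scene turq P [317. 484.   8.] board -0.1 hi 45.0 box [338. 465.] [57. 56.] mec [337. 465.] 58 69
scene blk P [ -97. -414.   49.] board -1.5 hi 56.8 box [-127. -419.] [66. 59.] mec [-127. -417.] 67 164
```

View pics/topcrop.png

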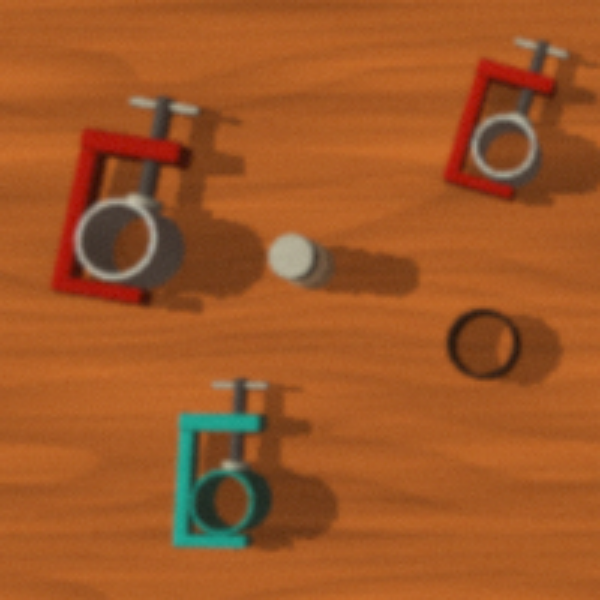

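Candidates: the small red-clamped focuser at top (268,139), 57 mm, against the big one at (140,170), 74 mm, and the turquoise one at (176,256), 57 mm. I choose (268,139). Of the pads, the large ring is at (438,143) and the small ring at (342,141). The crop confirms the choice. Next I'll measure the rings and the filter by colour.

```bash
cat >> h.py <<'E'
def ray(uv,c,z):
    K,R,t=c["mtx"],np.array(c["R"]),np.array(c["t"])
    uv=np.atleast_2d(uv).astype(float)
    D=np.c_[(uv-[K[0,2],K[1,2]])/[K[0,0],K[1,1]],np.ones(len(uv))]@R
    C=-R.T@t; s=(z-C[2])/D[:,2]
    return C+s[:,None]*D
E
python3 - <<'E'
from h import *
for n,pts in dict(top=dict(hpad=(438,143),fpad=(342,141),filt=(377,203)),scene=dict(hpad=(230,288),fpad=(332,252),filt=(275,215))).items():
    p=cv2.imread(f"pics/{n}0.png"); c=dict(np.load(f"pics/{n}0cal.npz"))
    for k,(u,v) in pts.items():
        h=30
        v_,u_=np.mgrid[v-h:v+h+1,u-h:u+h+1]; w=p[v-h:v+h+1,u-h:u+h+1].astype(float)
        if 'pad' in k:
            X=ray(np.c_[u_.ravel(),v_.ravel()],c,4.)
            c0=ray((u,v),c,4.)[0]
            m=(w.max(2).ravel()<90)&(np.hypot(*(X-c0)[:,:2].T)<45)
            q=X[m,:2]
            f,rr=fitc(q); bx=(q.max(0)+q.min(0))/2
            print(n,k,"ringfit",f.round(1),"meanD",round(2*rr,1),"box",bx.round(1),np.ptp(q,axis=0).round(1),m.sum())
        else:
            X=ray(np.c_[u_.ravel(),v_.ravel()],c,10.); c0=ray((u,v),c,10.)[0]
            hsv=cv2.cvtColor(w.astype(np.uint8),cv2.COLOR_BGR2HSV)
            m=(hsv[...,1].ravel()<110)&(np.hypot(*(X-c0)[:,:2].T)<40)
            q=X[m,:2]; f,rr=cv2.minEnclosingCircle(q.astype(np.float32))
            print(n,k,q.mean(0).round(1),np.round(f,1),2*rr,((q.max(0)+q.min(0))/2).round(1),m.sum())
E
```

```text
top hpad ringfit [ 639.5 -244.9] meanD 65.7 box [ 639.6 -245. ] [67.7 66.3] 91
top fpad ringfit [649.3  18.8] meanD 43.7 box [649.   19.3] [45.5 44.6] 55
top filt [472.4 -72.2] [472.8 -72.2] 46.9644660949707 [471.7 -71.7] 234
scene hpad ringfit [ 640.5 -244.3] meanD 66.1 box [ 640.7 -244.3] [70.2 70.8] 178
scene fpad ringfit [649.4  19.9] meanD 43.9 box [649.9  19.9] [47.4 48.4] 95
scene filt [477.7 -73. ] [477.6 -72.8] 52.95737075805664 [477.2 -72.6] 208
```

```bash
python3 -m handwheel '[{"dx":-37.7,"dy":-29.7,"dz":9.7,"wz":-0.315,"fingers":0},{"dx":-37.7,"dy":-29.7,"dz":9.7,"wz":-0.315,"fingers":0},{"dx":-37.7,"dy":-29.7,"dz":9.7,"wz":-0.315,"fingers":0},{"dx":-37.7,"dy":-29.7,"dz":9.7,"wz":-0.315,"fingers":0},{"dx":-37.7,"dy":-29.7,"dz":9.7,"wz":-0.315,"fingers":0},{"dx":-37.7,"dy":-29.7,"dz":9.7,"wz":-0.315,"fingers":0},{"dx":-37.7,"dy":-29.7,"dz":9.7,"wz":-0.315,"fingers":0},{"dx":-37.7,"dy":-29.7,"dz":9.7,"wz":-0.315,"fingers":0},{"dx":-37.7,"dy":-29.7,"dz":9.7,"wz":-0.315,"fingers":0},{"dx":-37.7,"dy":-29.7,"dz":9.7,"wz":-0.315,"fingers":0}]'
python3 - <<'E'
from h import *
s=r.observe(); print(s['t'],s['ee_pos'],s['tcp_rot'],s['q'],s['ft_force'])
p,d=viewer.camera("wrist"); cv2.imwrite("pics/w1.png",p)
c=viewer.calibration("wrist"); P=cloud(d,c)
m=(P[...,2]>24)&(P[...,2]<32)&(np.hypot(P[...,0]-474,P[...,1]-242)<45)
q=P[m][:,:2]
print(m.sum(), cv2.minEnclosingCircle(q.astype(np.float32)),(q.max(0)+q.min(0))/2,np.ptp(q,axis=0))
E
```

```text
0.15 [208.83112146 641.29869997 237.67523462] [ 1.56756211e-01  9.87636943e-01 -8.55063534e-04 -1.67118535e-04] [ 1.21906109e+00  2.64569172e-01  1.60507168e+00 -2.40020193e-06
  1.27369428e+00 -3.69236142e-02] [-0.07697065 -1.03304003 -0.41874587]schema error: expected keys wx, wy, wz, dx, dy, dz, fingers
Traceback (most recent call last):
ValueError: zero-size array to reduction operation maximum which has no identity
```

View pics/w1.png

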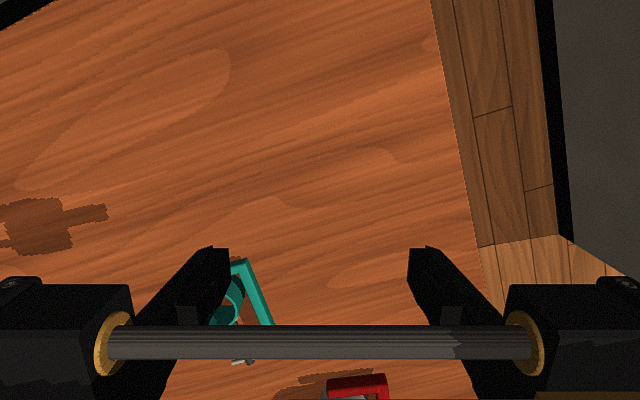

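The move was refused because all seven keys are needed. Nothing moved.

```bash
python3 -m handwheel '[{"wx":0,"wy":0,"wz":-0.315,"dx":-37.7,"dy":-29.7,"dz":9.7,"fingers":0},{"wx":0,"wy":0,"wz":-0.315,"dx":-37.7,"dy":-29.7,"dz":9.7,"fingers":0},{"wx":0,"wy":0,"wz":-0.315,"dx":-37.7,"dy":-29.7,"dz":9.7,"fingers":0},{"wx":0,"wy":0,"wz":-0.315,"dx":-37.7,"dy":-29.7,"dz":9.7,"fingers":0},{"wx":0,"wy":0,"wz":-0.315,"dx":-37.7,"dy":-29.7,"dz":9.7,"fingers":0},{"wx":0,"wy":0,"wz":-0.315,"dx":-37.7,"dy":-29.7,"dz":9.7,"fingers":0},{"wx":0,"wy":0,"wz":-0.315,"dx":-37.7,"dy":-29.7,"dz":9.7,"fingers":0},{"wx":0,"wy":0,"wz":-0.315,"dx":-37.7,"dy":-29.7,"dz":9.7,"fingers":0},{"wx":0,"wy":0,"wz":-0.315,"dx":-37.7,"dy":-29.7,"dz":9.7,"fingers":0},{"wx":0,"wy":0,"wz":-0.315,"dx":-37.7,"dy":-29.7,"dz":9.7,"fingers":0}]'
cat > look.py <<'E'
import sys
from h import *
s=r.observe(); print(round(s['t'],2),s['ee_pos'].round(1) if hasattr(s['ee_pos'],'round') else s['ee_pos'],np.round(s['tcp_rot'],3),'q',np.round(s['q'],2),'F',np.round(s['ft_force'],1),'w',round(float(s['grip_width'])*88,1))
if len(sys.argv)>1:
    p,d=viewer.camera("wrist"); cv2.imwrite(f"pics/{sys.argv[1]}.png",p)
    c=viewer.calibration("wrist"); P=cloud(d,c); np.save(f"pics/{sys.argv[1]}.npy",P)
    if len(sys.argv)>2:
        x,y,z0,z1,rad=map(float,sys.argv[2:7])
        m=(P[...,2]>z0)&(P[...,2]<z1)&(np.hypot(P[...,0]-x,P[...,1]-y)<rad)
        q=P[m][:,:2]; print(m.sum())
        if m.sum(): 
            f,rr=cv2.minEnclosingCircle(q.astype(np.float32)); print("mec",np.round(f,1),round(2*rr,1),"box",((q.max(0)+q.min(0))/2).round(1),np.ptp(q,axis=0).round(1))
E
python3 look.py w2 474 242 24 32 45
```

```text
t: 1.45
ee_pos: [475.1, 242.2, 141.2]
tcp_rot: [0.0, 1.0, -0.0, -0.001]
ft_force: [0.2, -0.1, -0.0]
grip_width: 0.999
1.45 [475.1 242.2 141.2] [ 0.     1.    -0.    -0.001] q [ 0.43  0.08  2.01 -0.    1.06 -1.14] F [ 0.2 -0.1 -0. ] w 87.9
1261
mec [473.5 244.5] 64.0 box [473.4 244.5] [63.6 63.1]
```

View pics/w2.png

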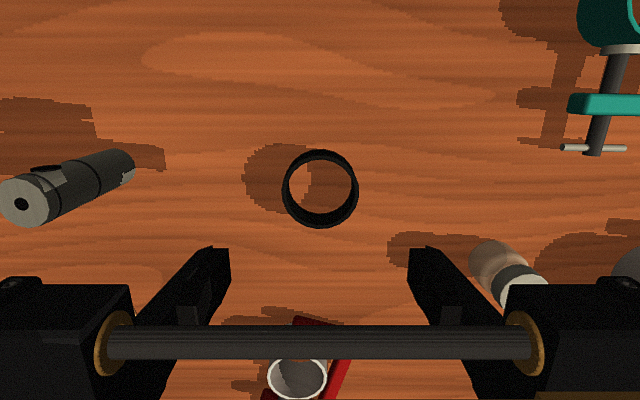

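The wrist picture shows the hood at (320,189) between the jaws. The wrist view agrees with the other two cameras to 2.5 mm. I'll go down and grip it.

```bash
python3 -m handwheel '[{"wx":0,"wy":0,"wz":0,"dx":0.1,"dy":0.1,"dz":5,"fingers":0},{"wx":0,"wy":0,"wz":0,"dx":0.1,"dy":0.1,"dz":10,"fingers":0},{"wx":0,"wy":0,"wz":0,"dx":0.1,"dy":0.1,"dz":13,"fingers":0},{"wx":0,"wy":0,"wz":0,"dx":0.1,"dy":0.1,"dz":13.7,"fingers":0},{"wx":0,"wy":0,"wz":0,"dx":0.1,"dy":0.1,"dz":13.7,"fingers":0},{"wx":0,"wy":0,"wz":0,"dx":0.1,"dy":0.1,"dz":13.7,"fingers":0.6},{"wx":0,"wy":0,"wz":0,"dx":0.1,"dy":0.1,"dz":13.7,"fingers":0.6},{"wx":0,"wy":0,"wz":0,"dx":0.1,"dy":0.1,"dz":13.7,"fingers":0.6},{"wx":0,"wy":0,"wz":0,"dx":0.1,"dy":0.1,"dz":13.7,"fingers":0.6},{"wx":0,"wy":0,"wz":0,"dx":0.1,"dy":0.1,"dz":13.7,"fingers":0.6}]' 12
python3 look.py
```

```text
t: 2.75
ee_pos: [474.8, 244.1, 5.6]
tcp_rot: [-0.0, 1.0, 0.0, 0.001]
ft_force: [-0.7, 0.4, 6.4]
grip_width: 0.716
2.75 [474.8 244.1   5.6] [-0.     1.     0.     0.001] q [ 0.43  0.26  2.09 -0.    0.79 -1.14] F [-0.7  0.4  6.4] w 63.0
```

```bash
python3 -m handwheel '[{"wx":0,"wy":0,"wz":0,"dx":0,"dy":0,"dz":-4,"fingers":0.6},{"wx":0,"wy":0,"wz":0,"dx":0,"dy":0,"dz":-9,"fingers":0.6},{"wx":0,"wy":0,"wz":0,"dx":0,"dy":0,"dz":-14,"fingers":0.6},{"wx":0,"wy":0,"wz":0,"dx":0,"dy":0,"dz":-14,"fingers":0.6},{"wx":0,"wy":0,"wz":0,"dx":0,"dy":0,"dz":-14,"fingers":0.6}]'
python3 look.py w3
```

```text
t: 3.38
ee_pos: [474.1, 243.7, 144.9]
tcp_rot: [-0.0, 1.0, -0.0, 0.0]
ft_force: [-0.9, 1.4, -2.2]
grip_width: 0.719
3.38 [474.1 243.7 144.9] [-0.  1. -0.  0.] q [ 0.43  0.08  2.   -0.    1.06 -1.14] F [-0.9  1.4 -2.2] w 63.2
```

View pics/w3.png

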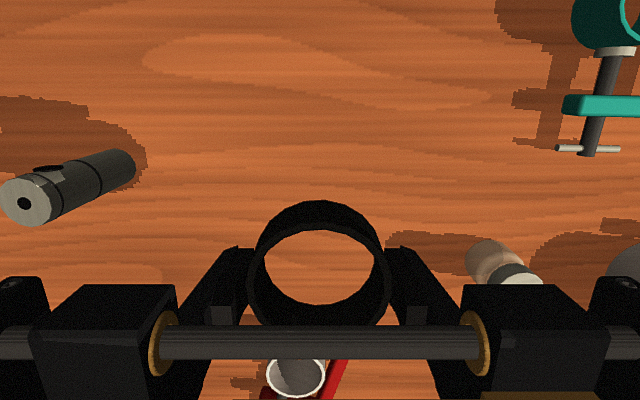

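The hood is held between the fingers, with its rim centred near (320,262). I'll measure its place in the hand.

Run:
```python
from h import *
P=np.load("pics/w3.npy")
from scipy.optimize import least_squares
m=(np.hypot(P[...,0]-474,P[...,1]-244)<40)&(P[...,2]>130)&(P[...,2]<175)&(np.abs(P[...,1]-244)<27)
q=P[m]; print(m.sum(), np.percentile(q[:,2],[1,50,99]).round(1))
top=q[q[:,2]>np.percentile(q[:,2],97)-2.5]
for lo in (np.percentile(q[:,2],99)-4,):
    t=q[q[:,2]>lo]; print(len(t),t[:,0].min(),t[:,0].max(),t[:,1].min(),t[:,1].max())
    f,rr=fitc(t[:,:2]); print("fit",f,2*rr)
    g=least_squares(lambda s:np.hypot(t[:,0]-s[0],t[:,1]-s[1])-30,[474,244],loss='soft_l1'); print(g.x)
```

```text
7393 [140.  156.1 168.2]
2095 440.2485917285661 492.8374481323267 217.00540279874176 270.96929551206046
fit [471.2551464  244.27184791] 58.27871072173545
[471.99307183 244.36268411]
```

```bash
python3 -m handwheel '[{"wx":0,"wy":0,"wz":0,"dx":-1,"dy":-3,"dz":0,"fingers":0.6},{"wx":0,"wy":0,"wz":0,"dx":-3,"dy":-8.5,"dz":0,"fingers":0.6},{"wx":0,"wy":0,"wz":0,"dx":-5,"dy":-14.5,"dz":0,"fingers":0.6},{"wx":0,"wy":0,"wz":0,"dx":-7,"dy":-20.5,"dz":0,"fingers":0.6},{"wx":0,"wy":0,"wz":0,"dx":-9,"dy":-26.5,"dz":0,"fingers":0.6},{"wx":0,"wy":0,"wz":0,"dx":-11,"dy":-32.5,"dz":0,"fingers":0.6},{"wx":0,"wy":0,"wz":0,"dx":-13,"dy":-38.5,"dz":0,"fingers":0.6},{"wx":0,"wy":0,"wz":0,"dx":-15,"dy":-44,"dz":0,"fingers":0.6},{"wx":0,"wy":0,"wz":0,"dx":-16.5,"dy":-48,"dz":0,"fingers":0.6},{"wx":0,"wy":0,"wz":0,"dx":-16.7,"dy":-48.9,"dz":0,"fingers":0.6}]'
python3 look.py w4
```

```text
t: 4.68
ee_pos: [639.4, -247.8, 140.8]
tcp_rot: [0.001, 1.0, 0.0, -0.003]
ft_force: [-0.2, 0.1, -0.6]
grip_width: 0.719
4.67 [ 639.4 -247.8  140.8] [ 0.001  1.     0.    -0.003] q [-0.41  0.36  1.67 -0.    1.12 -1.97] F [-0.2  0.1 -0.6] w 63.3
```

View pics/w4.png

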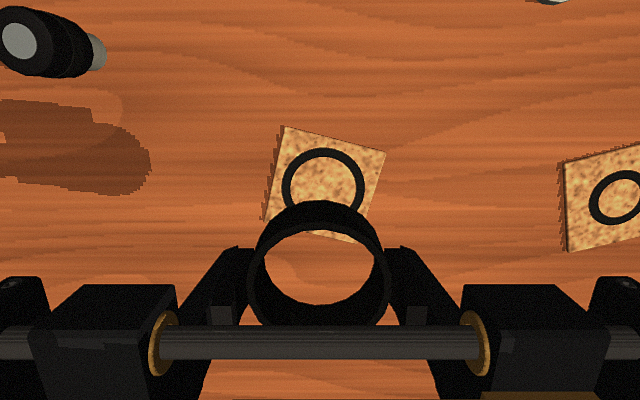

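The ring, centred near (322,187), is visible beside the held hood. I'll measure it in this view.

Run:
```python
from h import *
from scipy.optimize import least_squares
p,d=viewer.camera("wrist"); s=r.observe(); print(s['ee_pos'],s['tcp_rot'])
c=viewer.calibration("wrist"); P=cloud(d,c)
v,u=np.mgrid[0:400,0:640]
m=(p.max(2)<70)&(np.abs(P[...,2]-4)<8)&(np.hypot(P[...,0]-640,P[...,1]+245)<48)
X=ray(np.c_[u[m],v[m]],c,4.)[:,:2]; print(m.sum())
g=least_squares(lambda s:np.hypot(X[:,0]-s[0],X[:,1]-s[1])-33,[640,-245],loss='soft_l1'); print("ring",g.x,fitc(X))
tx,ty,tz=s['ee_pos']
m=(np.hypot(P[...,0]-tx,P[...,1]-ty)<45)&(P[...,2]>tz-15)&(np.abs(P[...,1]-ty)<27)
q=P[m]; t=q[q[:,2]>np.percentile(q[:,2],99)-4]
g=least_squares(lambda s:np.hypot(t[:,0]-s[0],t[:,1]-s[1])-30,[tx,ty],loss='soft_l1'); print("hood",g.x,t[:,0].min()+32, np.percentile(q[:,2],[1,99]))
```

```text
[ 639.00080623 -245.7743415   141.43145838] [ 7.70269424e-04  9.99995488e-01  3.38053133e-04 -2.88378740e-03]
1319
ring [ 640.72565226 -241.4112314 ] (array([ 640.7896193 , -241.43454118]), np.float64(33.23075328073403))
hood [ 649.36730279 -241.58863896] 651.9281967750151 [137.95752301 232.35194258]
```

```bash
cat > rel.py <<'E'
from h import *
from scipy.optimize import least_squares
p,d=viewer.camera("wrist"); cv2.imwrite("pics/rel.png",p)
s=r.observe(); print(s['t'],s['ee_pos'],s['tcp_rot'])
c=viewer.calibration("wrist"); P=cloud(d,c)
v,u=np.mgrid[0:400,0:640]
m=(p.max(2)<70)&(np.abs(P[...,2]-4)<8)&(np.hypot(P[...,0]-640,P[...,1]+245)<48)
X=ray(np.c_[u[m],v[m]],c,4.)[:,:2]; print(m.sum())
g=least_squares(lambda s:np.hypot(X[:,0]-s[0],X[:,1]-s[1])-33,[640,-245],loss='soft_l1'); print("ring",g.x,fitc(X))
tx,ty,tz=s['ee_pos']
m=(np.hypot(P[...,0]-tx,P[...,1]-ty)<45)&(P[...,2]>tz-15)&(P[...,2]<tz+28)&(np.abs(P[...,1]-ty)<27)
q=P[m]; zt=np.percentile(q[:,2],98);t=q[q[:,2]>zt-4]
g=least_squares(lambda s:np.hypot(t[:,0]-s[0],t[:,1]-s[1])-30,[tx,ty],loss='soft_l1'); print("hood",g.x,t[:,0].min()+32, np.percentile(q[:,2],[1,99]))
E
python3 rel.py
```

```text
4.825 [ 639.02889891 -244.66993528  141.9099433 ] [ 2.32020408e-04  9.99996274e-01  4.25923870e-04 -2.68633408e-03]
1317
ring [ 641.04244714 -242.03074194] (array([ 641.09348446, -242.056474  ]), np.float64(33.21320842230481))
hood [ 637.66279381 -243.62819828] 637.9253126456698 [137.90936938 166.22381551]
```

```bash
python3 -m handwheel '[{"wx":0,"wy":0,"wz":0,"dx":-0.3,"dy":0.1,"dz":4,"fingers":0.6},{"wx":0,"wy":0,"wz":0,"dx":-0.3,"dy":0.1,"dz":8.5,"fingers":0.6},{"wx":0,"wy":0,"wz":0,"dx":-0.3,"dy":0.1,"dz":11.5,"fingers":0.6},{"wx":0,"wy":0,"wz":0,"dx":-0.3,"dy":0.1,"dz":12.7,"fingers":0.6},{"wx":0,"wy":0,"wz":0,"dx":-0.3,"dy":0.1,"dz":12.9,"fingers":0.6},{"wx":0,"wy":0,"wz":0,"dx":-0.3,"dy":0.1,"dz":13.0,"fingers":0.6},{"wx":0,"wy":0,"wz":0,"dx":-0.3,"dy":0.1,"dz":13.1,"fingers":0.6},{"wx":0,"wy":0,"wz":0,"dx":-0.3,"dy":0.1,"dz":13.1,"fingers":0.6}]'
python3 look.py w5
```

```text
t: 5.82
ee_pos: [641.9, -243.9, 12.0]
tcp_rot: [0.0, 1.0, 0.0, -0.002]
ft_force: [-0.6, 0.4, -0.1]
grip_width: 0.718
5.83 [ 641.9 -243.9   12. ] [ 0.     1.     0.    -0.002] q [-0.4   0.49  1.74 -0.    0.91 -1.97] F [-0.6  0.4 -0.1] w 63.2
```

View pics/w5.png

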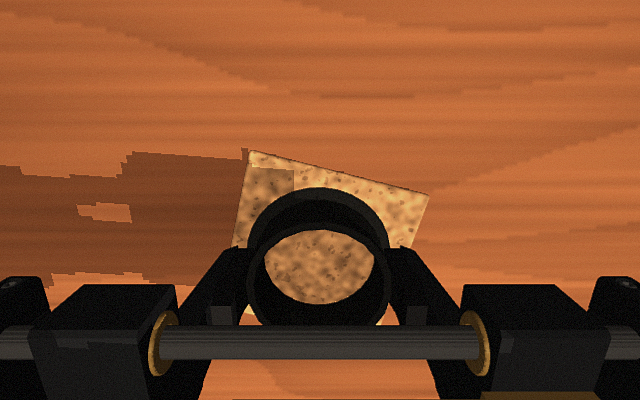

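The hood is over the ring and the cork shows evenly inside it. I'll lower the last 2–3 mm watching the force.

```bash
python3 -m handwheel '[{"wx":0,"wy":0,"wz":0,"dx":0,"dy":0,"dz":0.1,"fingers":0.6},{"wx":0,"wy":0,"wz":0,"dx":0,"dy":0,"dz":0.2,"fingers":0.6},{"wx":0,"wy":0,"wz":0,"dx":0,"dy":0,"dz":0.2,"fingers":0.6}]'
python3 look.py; python3 rel.py
```

```text
t: 6.25
ee_pos: [641.9, -244.0, 9.8]
tcp_rot: [0.0, 1.0, 0.0, -0.002]
ft_force: [0.6, 0.8, -0.0]
grip_width: 0.722
6.25 [ 641.9 -244.     9.8] [ 0.     1.     0.    -0.002] q [-0.4   0.5   1.74 -0.    0.91 -1.97] F [ 0.6  0.8 -0. ] w 63.5
6.3 [ 641.88194198 -243.97083815    9.82034932] [ 3.28171919e-04  9.99997912e-01  1.01230645e-04 -2.01434743e-03]
3372
ring [ 639.87756587 -243.21146228] (array([ 639.65733474, -243.26014134]), np.float64(32.394028322086896))
hood [ 640.37618533 -242.90175321] 640.9792043390977 [ 4.22130289 33.79167307]
```

Run:
```python
from h import *
for n in ("scene","top"):
    p,d=viewer.camera(n); cv2.imwrite(f"pics/{n}5.png",p)
a=cv2.imread("pics/scene5.png")[240:330,170:290]; b=cv2.imread("pics/top5.png")[90:200,380:500]
cv2.imwrite("pics/c5.png",np.hstack([cv2.resize(a,(400,300)),cv2.resize(b,(400,300))]))
```

```text
(no output)
```

View pics/c5.png

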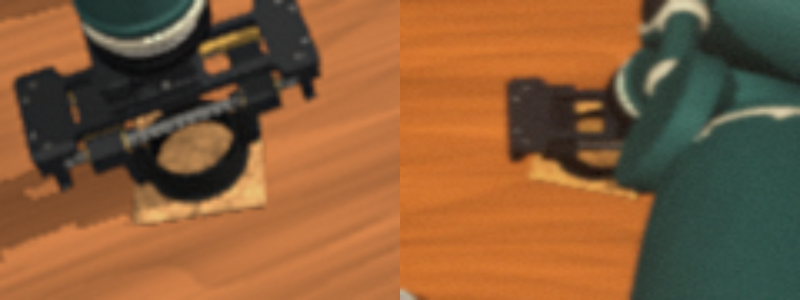

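The gripper hides the pad from both cameras, but the wrist numbers put the hood on the ring to about 1 mm, standing about 0–1 mm above the pad. I'll settle it, release and rise.

```bash
python3 -m handwheel '[{"wx":0,"wy":0,"wz":0,"dx":0,"dy":0,"dz":0.1,"fingers":0.6},{"wx":0,"wy":0,"wz":0,"dx":0,"dy":0,"dz":0.1,"fingers":0.6},{"wx":0,"wy":0,"wz":0,"dx":0,"dy":0,"dz":0.1,"fingers":0},{"wx":0,"wy":0,"wz":0,"dx":0,"dy":0,"dz":0.1,"fingers":0},{"wx":0,"wy":0,"wz":0,"dx":0,"dy":0,"dz":0.1,"fingers":0},{"wx":0,"wy":0,"wz":0,"dx":0,"dy":0,"dz":-1,"fingers":0},{"wx":0,"wy":0,"wz":0,"dx":0,"dy":0,"dz":-4,"fingers":0},{"wx":0,"wy":0,"wz":0,"dx":0,"dy":0,"dz":-9,"fingers":0},{"wx":0,"wy":0,"wz":0,"dx":0,"dy":0,"dz":-14,"fingers":0},{"wx":0,"wy":0,"wz":0,"dx":0,"dy":0,"dz":-14,"fingers":0}]'
python3 look.py w6 640 -244 29 35 45; python3 rel.py
```

```text
t: 7.65
ee_pos: [646.4, -245.6, 157.3]
tcp_rot: [0.0, 1.0, -0.002, 0.004]
ft_force: [0.7, -0.3, 0.1]
grip_width: 1.002
7.65 [ 646.4 -245.6  157.3] [ 0.     1.    -0.002  0.004] q [-0.4   0.35  1.65 -0.    1.14 -1.97] F [ 0.7 -0.3  0.1] w 88.1
734
mec [ 638.  -242.1] 63.5 box [ 638.2 -242.1] [62.5 62.6]
7.75 [ 642.90639376 -244.18307142  151.20478778] [ 3.05654314e-04  9.99999401e-01 -3.21501373e-04 -1.00030108e-03]
1033
ring [ 636.28853034 -242.36469947] (array([ 636.02151358, -242.48252619]), np.float64(32.20535924463301))Traceback (most recent call last):
  File "rel.py", line 12, in <module>
    q=P[m]; zt=np.percentile(q[:,2],98);t=q[q[:,2]>zt-4]
               ~~~~~~~~~~~~~^^^^^^^^^^^
    return _quantile_unchecked(
        a, q, axis, out, overwrite_input, method, keepdims, weights)
    return _ureduce(a,
                    func=_quantile_ureduce_func,
    ...<5 lines>...
                    overwrite_input=overwrite_input,
                    method=method)
    r = func(a, **kwargs)
    result = _quantile(arr,
                       quantiles=q,
    ...<2 lines>...
                       out=out,
                       weights=wgt)
    slices_having_nans = np.isnan(arr[-1, ...])
                                  ~~~^^^^^^^^^
IndexError: index -1 is out of bounds for axis 0 with size 0
```

View pics/w6.png

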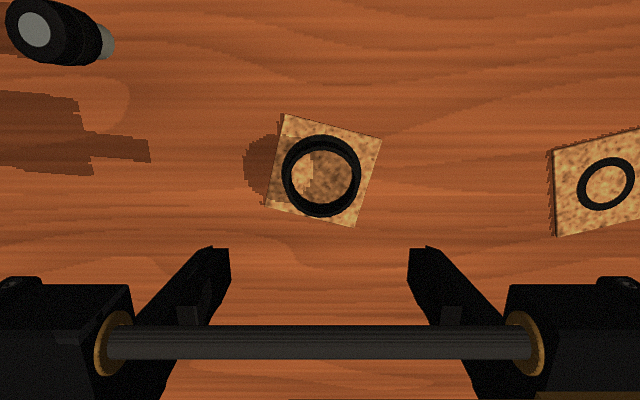

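The hood is free and standing on the pad at (321,176). I'll compare its centre with the pad's outline in one settled picture.

```bash
cat > cent.py <<'E'
from h import *
from scipy.optimize import least_squares
from scipy.ndimage import binary_fill_holes
p,d=viewer.camera("wrist"); c=viewer.calibration("wrist"); P=cloud(d,c)
m=(P[...,2]>29)&(P[...,2]<36)&(np.hypot(P[...,0]-640,P[...,1]+244)<48); q=P[m][:,:2]
print("hood rim mec",cv2.minEnclosingCircle(q.astype(np.float32)),"top z",np.median(P[m][:,2]))
# pad: any cork-coloured/on-pad, hull -> square
hsv=cv2.cvtColor(p,cv2.COLOR_BGR2HSV)
X4=ray(np.stack(np.meshgrid(np.arange(640),np.arange(400)),-1).reshape(-1,2),c,4.).reshape(400,640,3)
near=np.hypot(X4[...,0]-640,X4[...,1]+244)<75
pm=near&(P[...,2]>2.0)&(P[...,2]<6.5)
pm=cv2.morphologyEx(pm.astype(np.uint8),cv2.MORPH_OPEN,np.ones((5,5),np.uint8))
n,l,st,ce=cv2.connectedComponentsWithStats(pm); 
pts=X4[pm>0][:,:2]
(rc,rs,ra)=cv2.minAreaRect(pts.astype(np.float32)); print("pad rect",np.round(rc,1),np.round(rs,1),ra)
# sat-based: cork = bright, yellower than board
b=near&((hsv[...,0]>=13)&(hsv[...,0]<28)&(hsv[...,2]>90))
b=cv2.morphologyEx(b.astype(np.uint8),cv2.MORPH_OPEN,np.ones((3,3),np.uint8))
pts=X4[b>0][:,:2]; (rc,rs,ra)=cv2.minAreaRect(pts.astype(np.float32)); print("cork rect",np.round(rc,1),np.round(rs,1),ra)
# dark ring bounds visible + hood outer at base
E
python3 cent.py
python3 - <<'E'
import cv2
p=cv2.imread('pics/rel.png'); cv2.imwrite('pics/c6.png',cv2.resize(p[95:245,240:400],None,fx=4,fy=4,interpolation=cv2.INTER_CUBIC))
E
```

```text
hood rim mec ((639.2752685546875, -242.55722045898438), 31.879840850830078) top z 30.965219120426262
pad rect [ 638.3 -242.9] [89.3 88.8] 74.72697448730469
cork rect [ 638.5 -242.4] [89.6 89.2] 75.38687896728516
```

View pics/c6.png

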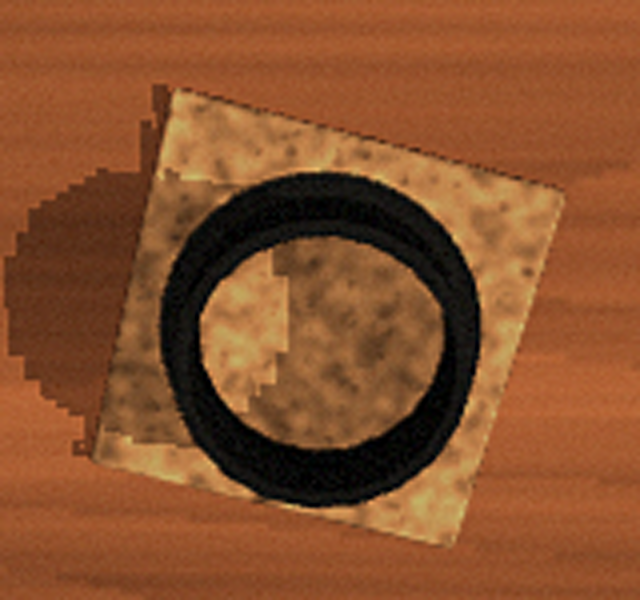

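The hood is about 1 mm from the pad centre and its rim is at about 31–32 mm, as it should be. Next is the spacer.

```bash
python3 -m handwheel '[{"wx":0,"wy":0,"wz":0,"dx":6,"dy":-1.2,"dz":0,"fingers":0},{"wx":0,"wy":0,"wz":0,"dx":12,"dy":-2.4,"dz":0,"fingers":0},{"wx":0,"wy":0,"wz":0,"dx":17.5,"dy":-3.5,"dz":0,"fingers":0},{"wx":0,"wy":0,"wz":0,"dx":19.4,"dy":-3.8,"dz":0,"fingers":0},{"wx":0,"wy":0,"wz":0,"dx":19.4,"dy":-3.8,"dz":0,"fingers":0},{"wx":0,"wy":0,"wz":0,"dx":19.4,"dy":-3.8,"dz":0,"fingers":0}]'
python3 look.py w7 448 -282 60 70 35
```

```text
t: 8.55
ee_pos: [449.1, -281.6, 150.1]
tcp_rot: [0.0, 1.0, 0.0, -0.002]
ft_force: [-0.2, 0.6, -0.1]
grip_width: 0.996
8.55 [ 449.1 -281.6  150.1] [ 0.     1.     0.    -0.002] q [-0.61  0.07  2.   -0.    1.08 -2.18] F [-0.2  0.6 -0.1] w 87.7
898
mec [ 448.4 -281.3] 38.0 box [ 448.2 -281.4] [37.2 36.5]
```

View pics/w7.png

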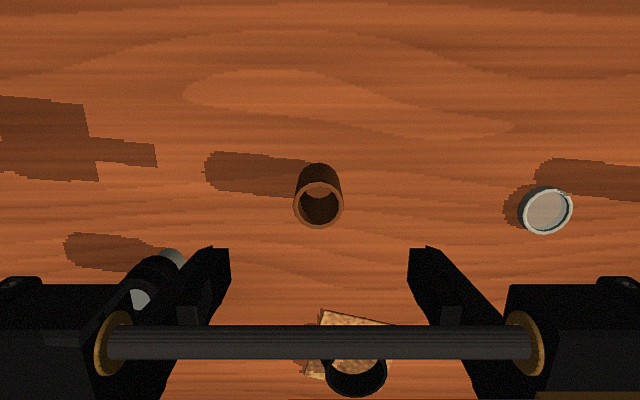

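The spacer is at (319,205), between the jaws. The measured position agrees with the other cameras within 1 mm, so I'll descend and grip it.

```bash
python3 -m handwheel '[{"wx":0,"wy":0,"wz":0,"dx":0,"dy":0,"dz":5,"fingers":0},{"wx":0,"wy":0,"wz":0,"dx":0,"dy":0,"dz":9,"fingers":0},{"wx":0,"wy":0,"wz":0,"dx":0,"dy":0,"dz":11.4,"fingers":0},{"wx":0,"wy":0,"wz":0,"dx":0,"dy":0,"dz":11.4,"fingers":0},{"wx":0,"wy":0,"wz":0,"dx":0,"dy":0,"dz":11.4,"fingers":0.9},{"wx":0,"wy":0,"wz":0,"dx":0,"dy":0,"dz":11.4,"fingers":0.9},{"wx":0,"wy":0,"wz":0,"dx":0,"dy":0,"dz":11.4,"fingers":0.9},{"wx":0,"wy":0,"wz":0,"dx":0,"dy":0,"dz":11.4,"fingers":0.9},{"wx":0,"wy":0,"wz":0,"dx":0,"dy":0,"dz":11.4,"fingers":0.9},{"wx":0,"wy":0,"wz":0,"dx":0,"dy":0,"dz":11.4,"fingers":0.9}]' 25
python3 look.py
```

```text
t: 9.85
ee_pos: [448.9, -281.6, 36.4]
tcp_rot: [-0.0, 1.0, 0.0, -0.002]
ft_force: [-0.5, 0.4, 2.2]
grip_width: 0.412
9.85 [ 448.9 -281.6   36.4] [-0.     1.     0.    -0.002] q [-0.61  0.21  2.08 -0.    0.85 -2.18] F [-0.5  0.4  2.2] w 36.2
```

```bash
python3 -m handwheel '[{"wx":0,"wy":0,"wz":0,"dx":0,"dy":0,"dz":-4,"fingers":0.9},{"wx":0,"wy":0,"wz":0,"dx":0,"dy":0,"dz":-9,"fingers":0.9},{"wx":0,"wy":0,"wz":0,"dx":-4,"dy":0.8,"dz":-10,"fingers":0.9},{"wx":0,"wy":0,"wz":0,"dx":-9,"dy":1.8,"dz":-10,"fingers":0.9},{"wx":0,"wy":0,"wz":0,"dx":-14,"dy":2.9,"dz":-10,"fingers":0.9},{"wx":0,"wy":0,"wz":0,"dx":-18,"dy":3.7,"dz":-10,"fingers":0.9},{"wx":0,"wy":0,"wz":0,"dx":-19.1,"dy":3.9,"dz":-10,"fingers":0.9},{"wx":0,"wy":0,"wz":0,"dx":-19.1,"dy":3.9,"dz":-10,"fingers":0.9},{"wx":0,"wy":0,"wz":0,"dx":-19.1,"dy":3.9,"dz":-10,"fingers":0.9}]'
python3 look.py w8 640 -244 27 36 45
```

```text
t: 10.98
ee_pos: [638.7, -242.9, 135.2]
tcp_rot: [0.0, 1.0, 0.0, -0.003]
ft_force: [-0.2, 0.2, -0.8]
grip_width: 0.416
10.97 [ 638.7 -242.9  135.2] [ 0.     1.     0.    -0.003] q [-0.4   0.36  1.68 -0.    1.11 -1.97] F [-0.2  0.2 -0.8] w 36.6
951
mec [ 640.5 -243.2] 63.8 box [ 634.5 -243.2] [51.  63.5]
```

View pics/w8.png

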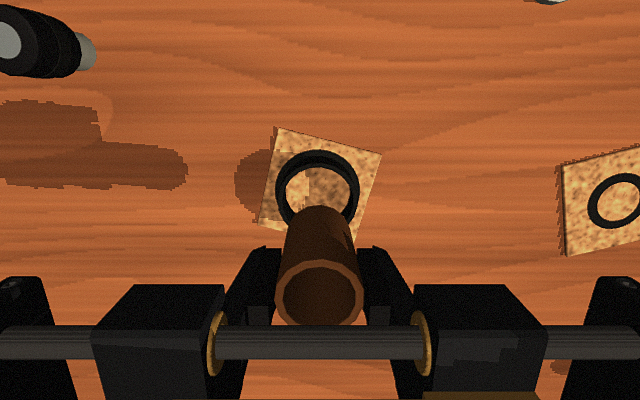

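The hood, at (317,190), is clear and the spacer hangs upright. I'll shift x by 2 mm and lower it.

```bash
python3 -m handwheel '[{"wx":0,"wy":0,"wz":0,"dx":-0.2,"dy":0,"dz":2,"fingers":0.9},{"wx":0,"wy":0,"wz":0,"dx":-0.2,"dy":0,"dz":5,"fingers":0.9},{"wx":0,"wy":0,"wz":0,"dx":-0.2,"dy":0,"dz":7.5,"fingers":0.9},{"wx":0,"wy":0,"wz":0,"dx":-0.2,"dy":0,"dz":8.8,"fingers":0.9},{"wx":0,"wy":0,"wz":0,"dx":-0.2,"dy":0,"dz":9.2,"fingers":0.9},{"wx":0,"wy":0,"wz":0,"dx":-0.2,"dy":0,"dz":9.3,"fingers":0.9},{"wx":0,"wy":0,"wz":0,"dx":-0.2,"dy":0,"dz":9.4,"fingers":0.9},{"wx":0,"wy":0,"wz":0,"dx":-0.2,"dy":0,"dz":9.4,"fingers":0.9}]'
python3 look.py w9
```

```text
t: 12.02
ee_pos: [640.9, -243.2, 42.4]
tcp_rot: [0.0, 1.0, 0.0, -0.002]
ft_force: [-0.3, -0.2, -1.2]
grip_width: 0.412
12.03 [ 640.9 -243.2   42.4] [ 0.     1.     0.    -0.002] q [-0.4   0.46  1.73 -0.    0.96 -1.97] F [-0.3 -0.2 -1.2] w 36.3
```

View pics/w9.png

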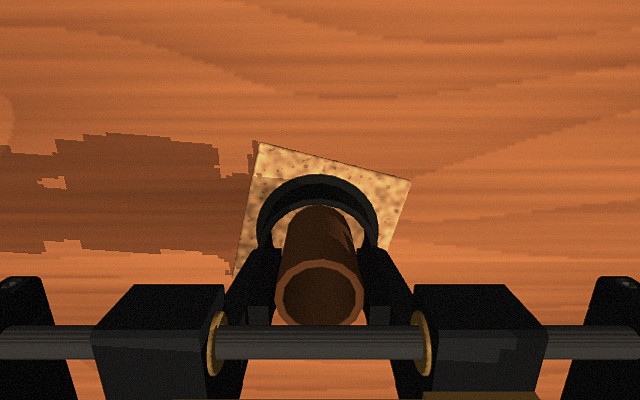

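The spacer is inside the hood, still carried (about 2 mm to go).

```bash
python3 -m handwheel '[{"wx":0,"wy":0,"wz":0,"dx":0,"dy":0,"dz":0.1,"fingers":0.9},{"wx":0,"wy":0,"wz":0,"dx":0,"dy":0,"dz":0.2,"fingers":0.9},{"wx":0,"wy":0,"wz":0,"dx":0,"dy":0,"dz":0.25,"fingers":0.9},{"wx":0,"wy":0,"wz":0,"dx":0,"dy":0,"dz":0.25,"fingers":0.9}]'
```

```text
t: 12.58
ee_pos: [641.1, -243.3, 40.5]
tcp_rot: [0.0, 1.0, -0.0, -0.002]
ft_force: [-0.8, -0.2, 3.2]
grip_width: 0.417
```

Contact: the force went from -1.2 to +3.2 N. Releasing.

```bash
python3 -m handwheel '[{"wx":0,"wy":0,"wz":0,"dx":0,"dy":0,"dz":0,"fingers":0},{"wx":0,"wy":0,"wz":0,"dx":0,"dy":0,"dz":0,"fingers":0},{"wx":0,"wy":0,"wz":0,"dx":0,"dy":0,"dz":0,"fingers":0},{"wx":0,"wy":0,"wz":0,"dx":0,"dy":0,"dz":-2,"fingers":0},{"wx":0,"wy":0,"wz":0,"dx":0,"dy":0,"dz":-6,"fingers":0},{"wx":0,"wy":0,"wz":0,"dx":0,"dy":0,"dz":-11,"fingers":0},{"wx":0,"wy":0,"wz":0,"dx":0,"dy":0,"dz":-13,"fingers":0},{"wx":0,"wy":0,"wz":0,"dx":0,"dy":0,"dz":-13,"fingers":0}]'
python3 look.py w10 640 -244 64 74 45; python3 cent.py
```

```text
t: 13.58
ee_pos: [642.9, -243.8, 173.2]
tcp_rot: [0.0, 1.0, -0.001, 0.001]
ft_force: [-0.1, -0.0, -0.9]
grip_width: 0.997
13.57 [ 642.9 -243.8  173.2] [ 0.     1.    -0.001  0.001] q [-0.4   0.33  1.64 -0.    1.17 -1.97] F [-0.1 -0.  -0.9] w 87.7
702
mec [ 638.6 -241.9] 37.9 box [ 638.5 -242. ] [37.3 36.5]
hood rim mec ((639.26806640625, -242.38905334472656), 31.86903190612793) top z 31.181064662107282
pad rect [ 638.5 -242.6] [89.1 89.2] 75.34911346435547
cork rect [ 638.7 -242.3] [89.6 89.2] 75.50991821289062
```

View pics/w10.png

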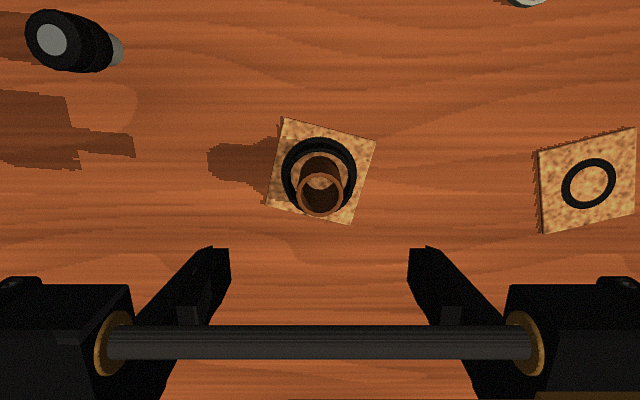

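The spacer stands centred in the hood and the hood hasn't moved. Now to the Cheshire.

```bash
python3 -m handwheel '[{"wx":0,"wy":0,"wz":0,"dx":3,"dy":5,"dz":0,"fingers":0},{"wx":0,"wy":0,"wz":0,"dx":6,"dy":10,"dz":0,"fingers":0},{"wx":0,"wy":0,"wz":0,"dx":9,"dy":15,"dz":0,"fingers":0},{"wx":0,"wy":0,"wz":0,"dx":12,"dy":20,"dz":0,"fingers":0},{"wx":0,"wy":0,"wz":0,"dx":15,"dy":25,"dz":0,"fingers":0},{"wx":0,"wy":0,"wz":0,"dx":18,"dy":30,"dz":0,"fingers":0},{"wx":0,"wy":0,"wz":0,"dx":18.6,"dy":30.9,"dz":0,"fingers":0},{"wx":0,"wy":0,"wz":0,"dx":18.6,"dy":30.9,"dz":0,"fingers":0},{"wx":0,"wy":0,"wz":0,"dx":18.6,"dy":30.9,"dz":0,"fingers":0}]'
python3 look.py w11 456 65 95 106 30
```

```text
t: 14.8
ee_pos: [455.3, 65.3, 169.5]
tcp_rot: [0.001, 1.0, 0.0, -0.003]
ft_force: [0.4, 0.7, 0.1]
grip_width: 0.998
14.8 [455.3  65.3 169.5] [ 0.001  1.     0.    -0.003] q [ 0.09 -0.09  2.12  0.    1.12 -1.48] F [0.4 0.7 0.1] w 87.8
1582
mec [457.2  66. ] 32.1 box [457.3  65.8] [31.9 31. ]
```

View pics/w11.png

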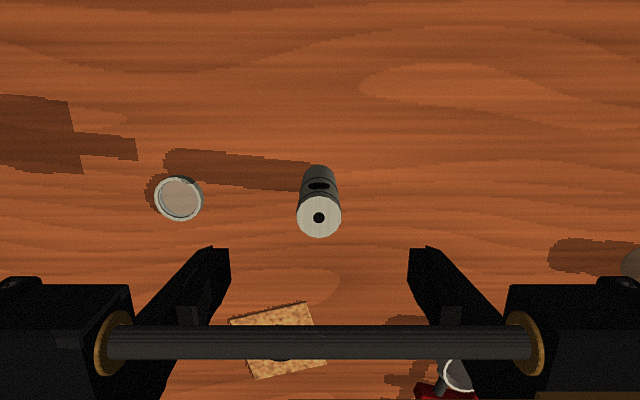

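The Cheshire is seen end-on with its dot at (319,217), between the jaws. I'll descend to TCP z of about 60 and grip.

```bash
python3 -m handwheel '[{"wx":0,"wy":0,"wz":0,"dx":-0.2,"dy":0.1,"dz":4,"fingers":0},{"wx":0,"wy":0,"wz":0,"dx":-0.2,"dy":0.1,"dz":8,"fingers":0},{"wx":0,"wy":0,"wz":0,"dx":-0.2,"dy":0.1,"dz":10.8,"fingers":0},{"wx":0,"wy":0,"wz":0,"dx":-0.2,"dy":0.1,"dz":10.9,"fingers":0},{"wx":0,"wy":0,"wz":0,"dx":-0.2,"dy":0.1,"dz":10.9,"fingers":0.95},{"wx":0,"wy":0,"wz":0,"dx":-0.2,"dy":0.1,"dz":10.9,"fingers":0.95},{"wx":0,"wy":0,"wz":0,"dx":-0.2,"dy":0.1,"dz":10.9,"fingers":0.95},{"wx":0,"wy":0,"wz":0,"dx":-0.2,"dy":0.1,"dz":10.9,"fingers":0.95},{"wx":0,"wy":0,"wz":0,"dx":-0.2,"dy":0.1,"dz":10.9,"fingers":0.95},{"wx":0,"wy":0,"wz":0,"dx":-0.2,"dy":0.1,"dz":10.9,"fingers":0.95}]' 25
python3 look.py
```

```text
t: 16.1
ee_pos: [456.9, 66.2, 60.8]
tcp_rot: [0.001, 1.0, 0.0, -0.003]
ft_force: [-0.6, -0.2, 0.3]
grip_width: 0.354
16.1 [456.9  66.2  60.8] [ 0.001  1.     0.    -0.003] q [ 0.09  0.05  2.21  0.    0.89 -1.48] F [-0.6 -0.2  0.3] w 31.1
```

```bash
python3 -m handwheel '[{"wx":0,"wy":0,"wz":0,"dx":0,"dy":0,"dz":-4,"fingers":0.95},{"wx":0,"wy":0,"wz":0,"dx":0,"dy":0,"dz":-9,"fingers":0.95},{"wx":0,"wy":0,"wz":0,"dx":-3,"dy":2.4,"dz":-10,"fingers":0.95},{"wx":0,"wy":0,"wz":0,"dx":-7,"dy":5.6,"dz":-10,"fingers":0.95},{"wx":0,"wy":0,"wz":0,"dx":-11,"dy":8.8,"dz":-10,"fingers":0.95},{"wx":0,"wy":0,"wz":0,"dx":-15,"dy":12,"dz":-10,"fingers":0.95},{"wx":0,"wy":0,"wz":0,"dx":-18.5,"dy":14.8,"dz":-10,"fingers":0.95},{"wx":0,"wy":0,"wz":0,"dx":-19.3,"dy":15.5,"dz":-10,"fingers":0.95},{"wx":0,"wy":0,"wz":0,"dx":-19.3,"dy":15.5,"dz":-10,"fingers":0.95},{"wx":0,"wy":0,"wz":0,"dx":-19.3,"dy":15.5,"dz":-10,"fingers":0.95}]'
python3 look.py w12 650 220 40 50 35
```

```text
t: 17.35
ee_pos: [649.4, 219.9, 159.1]
tcp_rot: [0.001, 1.0, -0.0, -0.004]
ft_force: [-0.1, 0.6, -2.8]
grip_width: 0.355
17.35 [649.4 219.9 159.1] [ 0.001  1.    -0.    -0.004] q [ 0.29  0.34  1.65  0.    1.15 -1.28] F [-0.1  0.6 -2.8] w 31.2
750
mec [649.5 222.1] 56.6 box [646.1 222. ] [49.1 56. ]
```

View pics/w12.png

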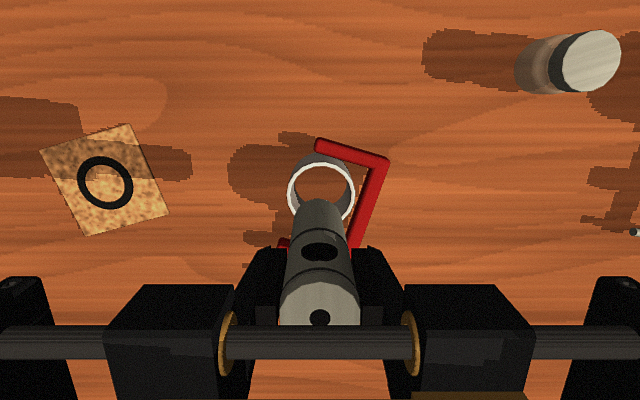

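The focuser mouth is at (321,188) and the small pad at (105,183). The Cheshire hangs within about 2 mm of the focuser axis, against 9 mm of clearance. I'll lower it.

```bash
python3 -m handwheel '[{"wx":0,"wy":0,"wz":0,"dx":0,"dy":0.1,"dz":3,"fingers":0.95},{"wx":0,"wy":0,"wz":0,"dx":0,"dy":0.1,"dz":6,"fingers":0.95},{"wx":0,"wy":0,"wz":0,"dx":0,"dy":0.1,"dz":8.3,"fingers":0.95},{"wx":0,"wy":0,"wz":0,"dx":0,"dy":0.1,"dz":9.2,"fingers":0.95},{"wx":0,"wy":0,"wz":0,"dx":0,"dy":0.1,"dz":9.5,"fingers":0.95},{"wx":0,"wy":0,"wz":0,"dx":0,"dy":0.1,"dz":9.5,"fingers":0.95}]'
python3 look.py w13
```

```text
t: 18.15
ee_pos: [649.5, 220.8, 65.6]
tcp_rot: [0.001, 1.0, 0.0, -0.003]
ft_force: [-0.8, -0.2, -2.7]
grip_width: 0.358
18.15 [649.5 220.8  65.6] [ 0.001  1.     0.    -0.003] q [ 0.29  0.43  1.72  0.    1.   -1.28] F [-0.8 -0.2 -2.7] w 31.5
```

View pics/w13.png

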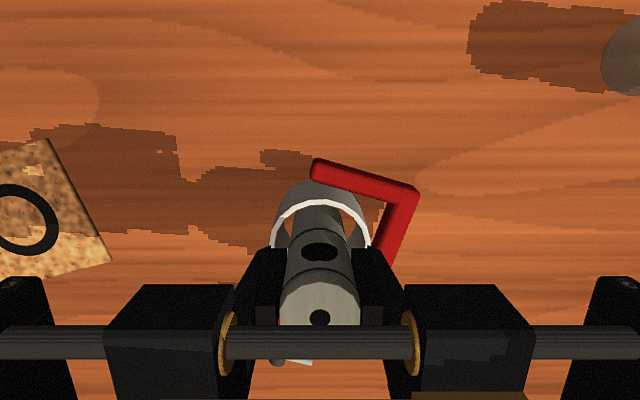

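The Cheshire is inside the tube, with 4–5 mm left to the board.

```bash
python3 -m handwheel '[{"wx":0,"wy":0,"wz":0,"dx":0,"dy":0,"dz":0.25,"fingers":0.95},{"wx":0,"wy":0,"wz":0,"dx":0,"dy":0,"dz":0.4,"fingers":0.95},{"wx":0,"wy":0,"wz":0,"dx":0,"dy":0,"dz":0.5,"fingers":0.95},{"wx":0,"wy":0,"wz":0,"dx":0,"dy":0,"dz":0.5,"fingers":0.95}]'
```

```text
t: 18.7
ee_pos: [649.8, 221.0, 60.9]
tcp_rot: [0.001, 1.0, 0.0, -0.003]
ft_force: [-0.9, -0.8, -0.8]
grip_width: 0.358
```

```bash
python3 -m handwheel '[{"wx":0,"wy":0,"wz":0,"dx":0,"dy":0,"dz":0.1,"fingers":0.95},{"wx":0,"wy":0,"wz":0,"dx":0,"dy":0,"dz":0.1,"fingers":0.95}]'
```

```text
t: 18.95
ee_pos: [650.3, 221.0, 60.8]
tcp_rot: [0.001, 1.0, 0.0, -0.002]
ft_force: [-1.1, -1.3, 4.4]
grip_width: 0.356
```

Firm contact with the board (+4.4 N). Release and rise.

```bash
python3 -m handwheel '[{"wx":0,"wy":0,"wz":0,"dx":0,"dy":0,"dz":0,"fingers":0},{"wx":0,"wy":0,"wz":0,"dx":0,"dy":0,"dz":0,"fingers":0},{"wx":0,"wy":0,"wz":0,"dx":0,"dy":0,"dz":0,"fingers":0},{"wx":0,"wy":0,"wz":0,"dx":0,"dy":0,"dz":-2,"fingers":0},{"wx":0,"wy":0,"wz":0,"dx":0,"dy":0,"dz":-6,"fingers":0},{"wx":0,"wy":0,"wz":0,"dx":0,"dy":0,"dz":-11,"fingers":0},{"wx":0,"wy":0,"wz":0,"dx":0,"dy":0,"dz":-11,"fingers":0},{"wx":0,"wy":0,"wz":0,"dx":0,"dy":0,"dz":-11,"fingers":0}]'
python3 look.py w14 650 220 94 106 30
```

```text
t: 19.95
ee_pos: [650.9, 221.1, 171.9]
tcp_rot: [0.001, 1.0, 0.0, -0.001]
ft_force: [-0.4, 0.1, 0.1]
grip_width: 1.0
19.95 [650.9 221.1 171.9] [ 0.001  1.     0.    -0.001] q [ 0.29  0.33  1.64  0.    1.17 -1.28] F [-0.4  0.1  0.1] w 88.0
1559
mec [649.2 220.8] 32.0 box [649.1 220.6] [31.8 31. ]
```

View pics/w14.png

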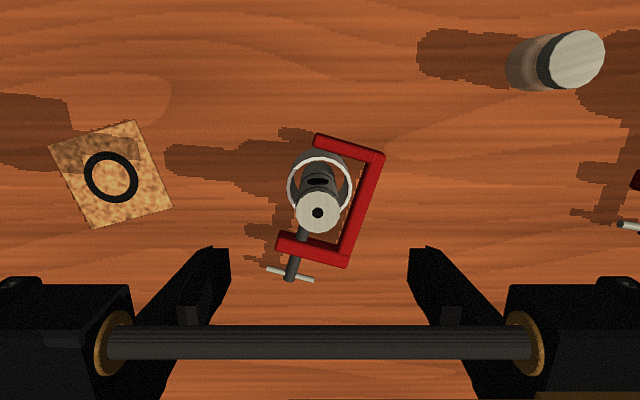

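The Cheshire stands upright in the focuser, top at 100 mm height. Now the filter.

```bash
python3 -m handwheel '[{"wx":0,"wy":0,"wz":0,"dx":3,"dy":-5,"dz":0,"fingers":0},{"wx":0,"wy":0,"wz":0,"dx":6,"dy":-10,"dz":0,"fingers":0},{"wx":0,"wy":0,"wz":0,"dx":9,"dy":-15,"dz":1,"fingers":0},{"wx":0,"wy":0,"wz":0,"dx":12,"dy":-20,"dz":2,"fingers":0},{"wx":0,"wy":0,"wz":0,"dx":15,"dy":-25,"dz":3,"fingers":0},{"wx":0,"wy":0,"wz":0,"dx":17.6,"dy":-29.3,"dz":4,"fingers":0},{"wx":0,"wy":0,"wz":0,"dx":17.6,"dy":-29.3,"dz":4,"fingers":0},{"wx":0,"wy":0,"wz":0,"dx":17.6,"dy":-29.3,"dz":4,"fingers":0},{"wx":0,"wy":0,"wz":0,"dx":17.6,"dy":-29.3,"dz":4,"fingers":0}]'
python3 look.py w15 474 -72 7 14 30
```

```text
t: 21.12
ee_pos: [473.8, -70.8, 131.2]
tcp_rot: [0.001, 1.0, 0.0, -0.003]
ft_force: [0.1, -0.1, 0.3]
grip_width: 1.0
21.12 [473.8 -70.8 131.2] [ 0.001  1.     0.    -0.003] q [-0.2  -0.01  2.12 -0.    1.04 -1.77] F [ 0.1 -0.1  0.3] w 88.0
2164
mec [473.8 -70.7] 45.8 box [473.9 -70.7] [45.3 44.8]
```

View pics/w15.png

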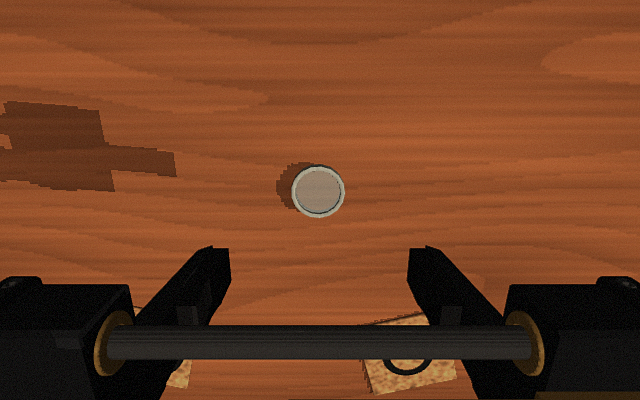

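The filter is at (318,191), centred. I'll descend to TCP z of about 3.

```bash
python3 -m handwheel '[{"wx":0,"wy":0,"wz":0,"dx":0,"dy":0,"dz":5,"fingers":0},{"wx":0,"wy":0,"wz":0,"dx":0,"dy":0,"dz":9.5,"fingers":0},{"wx":0,"wy":0,"wz":0,"dx":0,"dy":0,"dz":12,"fingers":0},{"wx":0,"wy":0,"wz":0,"dx":0,"dy":0,"dz":12.7,"fingers":0},{"wx":0,"wy":0,"wz":0,"dx":0,"dy":0,"dz":12.8,"fingers":0},{"wx":0,"wy":0,"wz":0,"dx":0,"dy":0,"dz":12.8,"fingers":0}]'
python3 look.py w16 474 -72 7 14 30
```

```text
t: 21.92
ee_pos: [474.8, -70.8, 4.6]
tcp_rot: [0.0, 1.0, -0.0, -0.001]
ft_force: [-1.3, 0.8, 0.6]
grip_width: 0.997
21.93 [474.8 -70.8   4.6] [ 0.     1.    -0.    -0.001] q [-0.2   0.18  2.2  -0.    0.76 -1.77] F [-1.3  0.8  0.6] w 87.7
6311
mec [474.  -70.9] 46.6 box [474.1 -70.9] [46.2 45.5]
```

View pics/w16.png

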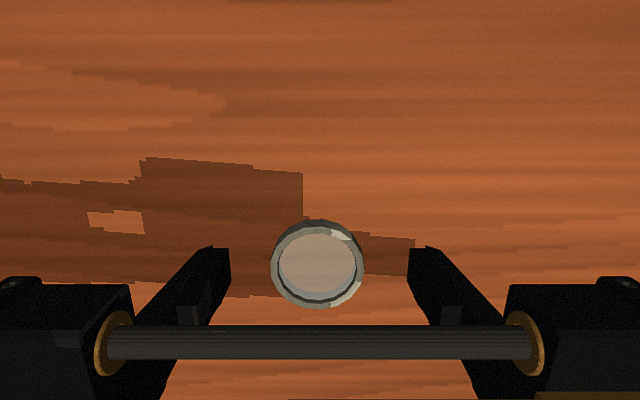

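```bash
python3 -m handwheel '[{"wx":0,"wy":0,"wz":0,"dx":0,"dy":0,"dz":0.1,"fingers":0},{"wx":0,"wy":0,"wz":0,"dx":0,"dy":0,"dz":0.1,"fingers":0.8},{"wx":0,"wy":0,"wz":0,"dx":0,"dy":0,"dz":0.1,"fingers":0.8},{"wx":0,"wy":0,"wz":0,"dx":0,"dy":0,"dz":0.1,"fingers":0.8},{"wx":0,"wy":0,"wz":0,"dx":0,"dy":0,"dz":0.1,"fingers":0.8},{"wx":0,"wy":0,"wz":0,"dx":0,"dy":0,"dz":0.1,"fingers":0.8},{"wx":0,"wy":0,"wz":0,"dx":0,"dy":0,"dz":0.1,"fingers":0.8}]' 15
python3 look.py
```

```text
t: 22.85
ee_pos: [474.6, -70.9, 3.6]
tcp_rot: [0.0, 1.0, -0.0, -0.001]
ft_force: [0.3, 0.3, -0.9]
grip_width: 0.51
22.85 [474.6 -70.9   3.6] [ 0.     1.    -0.    -0.001] q [-0.2   0.18  2.2  -0.    0.76 -1.77] F [ 0.3  0.3 -0.9] w 44.9
```

```bash
python3 -m handwheel '[{"wx":0,"wy":0,"wz":0,"dx":0,"dy":0,"dz":-2,"fingers":0.8},{"wx":0,"wy":0,"wz":0,"dx":0,"dy":0,"dz":-6,"fingers":0.8},{"wx":0,"wy":0,"wz":0,"dx":-2,"dy":1,"dz":-10,"fingers":0.8},{"wx":0,"wy":0,"wz":0,"dx":-6,"dy":3,"dz":-11,"fingers":0.8},{"wx":0,"wy":0,"wz":0,"dx":-10,"dy":5.2,"dz":-11,"fingers":0.8},{"wx":0,"wy":0,"wz":0,"dx":-14,"dy":7.2,"dz":-11,"fingers":0.8},{"wx":0,"wy":0,"wz":0,"dx":-17,"dy":8.8,"dz":-11,"fingers":0.8},{"wx":0,"wy":0,"wz":0,"dx":-17.5,"dy":9,"dz":-11,"fingers":0.8},{"wx":0,"wy":0,"wz":0,"dx":-17.5,"dy":9,"dz":-11,"fingers":0.8},{"wx":0,"wy":0,"wz":0,"dx":-17.5,"dy":9,"dz":-11,"fingers":0.8}]'
cat > frel.py <<'E'
from h import *
from scipy.optimize import least_squares
s=r.observe(); tx,ty,tz=s['ee_pos']; print(s['t'],np.round(s['ee_pos'],1),np.round(s['tcp_rot'],4),round(s['grip_width']*88,1),np.round(s['ft_force'],1))
p,d=viewer.camera("wrist"); cv2.imwrite("pics/frel.png",p)
c=viewer.calibration("wrist"); P=cloud(d,c); v,u=np.mgrid[0:400,0:640]
m=(p.max(2)<75)&(np.abs(P[...,2]-4)<8)&(np.hypot(P[...,0]-649,P[...,1]-20)<34)
X=ray(np.c_[u[m],v[m]],c,4.)[:,:2]
if m.sum()>50:
    g=least_squares(lambda s:np.hypot(X[:,0]-s[0],X[:,1]-s[1])-22,[649,20],loss='soft_l1'); print("ring",g.x.round(1),m.sum(),fitc(X))
m=(np.hypot(P[...,0]-tx,P[...,1]-ty)<30)&(P[...,2]>tz-5)&(P[...,2]<tz+11)&(np.abs(P[...,1]-ty)<21)
q=P[m]; print(m.sum(),np.percentile(q[:,2],[1,50,99]).round(1),"filter x box",q[:,0].min().round(1),q[:,0].max().round(1),(q[:,0].min()+23).round(1))
for a in (-15,-5,5,15):
    w=q[np.abs(q[:,1]-ty-a)<2]; print(a,w[:,0].min().round(1),w[:,0].max().round(1),np.median(w[:,2]).round(1))
E
python3 frel.py
```

```text
t: 24.1
ee_pos: [648.6, 18.4, 112.8]
tcp_rot: [0.001, 1.0, -0.0, -0.002]
ft_force: [0.2, -0.2, -0.8]
grip_width: 0.512
24.1 [648.6  18.4 112.8] [ 6.e-04  1.e+00 -3.e-04 -2.e-03] 45.0 [ 0.2 -0.2 -0.8]
ring [650.4  20.5] 1313 (array([650.49797758,  20.53880242]), np.float64(22.250597355844963))
6623 [112.2 117.6 121.2] filter x box 625.2 671.9 648.2
-15 630.3 666.1 117.8
-5 625.7 670.4 117.5
5 625.2 670.6 117.5
15 629.0 666.6 117.7
```

View pics/frel.png

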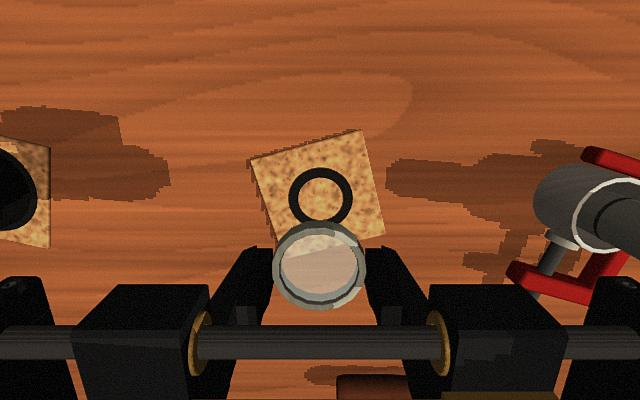

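The filter is held level at (319,265), and the small ring is at (320,198), uncovered. I'll shift 2 mm / 1.5 mm and lower it.

```bash
python3 -m handwheel '[{"wx":0,"wy":0,"wz":0,"dx":-0.2,"dy":0.15,"dz":3,"fingers":0.8},{"wx":0,"wy":0,"wz":0,"dx":-0.2,"dy":0.15,"dz":6,"fingers":0.8},{"wx":0,"wy":0,"wz":0,"dx":-0.2,"dy":0.15,"dz":8.5,"fingers":0.8},{"wx":0,"wy":0,"wz":0,"dx":-0.2,"dy":0.15,"dz":9.8,"fingers":0.8},{"wx":0,"wy":0,"wz":0,"dx":-0.2,"dy":0.15,"dz":10.2,"fingers":0.8},{"wx":0,"wy":0,"wz":0,"dx":-0.2,"dy":0.15,"dz":10.3,"fingers":0.8},{"wx":0,"wy":0,"wz":0,"dx":-0.2,"dy":0.15,"dz":10.3,"fingers":0.8}]'
python3 frel.py
```

```text
t: 25.02
ee_pos: [651.3, 19.8, 11.2]
tcp_rot: [0.001, 1.0, -0.0, -0.001]
ft_force: [0.8, 0.8, -0.3]
grip_width: 0.509
25.025 [651.3  19.8  11.2] [ 6.e-04  1.e+00 -3.e-04 -8.e-04] 44.8 [ 0.8  0.8 -0.3]
ring [649.3  20.6] 1286 (array([651.21994653,  20.57969717]), np.float64(23.67092119894731))
6753 [ 6.4 15.7 19.4] filter x box 621.3 673.6 644.3
-15 626.5 668.7 15.9
-5 622.9 673.1 15.7
5 622.0 673.6 15.6
15 629.2 669.8 15.7
```

View pics/frel.png

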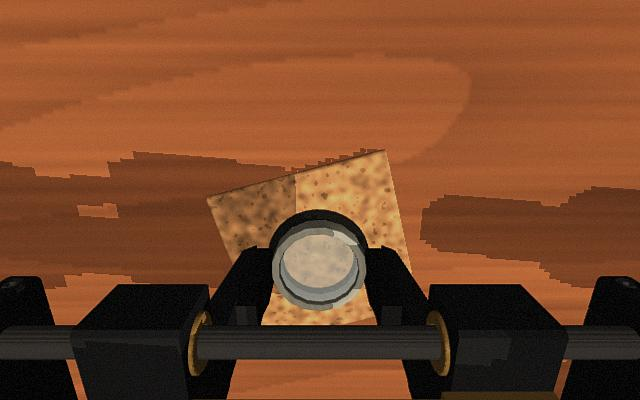

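The filter is over the ring, about 3 mm up.

```bash
python3 -m handwheel '[{"wx":0,"wy":0,"wz":0,"dx":0.1,"dy":0,"dz":0.1,"fingers":0.8},{"wx":0,"wy":0,"wz":0,"dx":0.1,"dy":0,"dz":0.2,"fingers":0.8},{"wx":0,"wy":0,"wz":0,"dx":0.1,"dy":0,"dz":0.3,"fingers":0.8},{"wx":0,"wy":0,"wz":0,"dx":0.1,"dy":0,"dz":0.3,"fingers":0.8},{"wx":0,"wy":0,"wz":0,"dx":0.1,"dy":0,"dz":0.3,"fingers":0.8}]'
python3 frel.py
```

```text
t: 25.7
ee_pos: [650.2, 19.8, 8.1]
tcp_rot: [0.001, 1.0, -0.0, -0.001]
ft_force: [1.0, -0.2, -0.6]
grip_width: 0.509
25.7 [650.2  19.8   8.1] [ 6.e-04  1.e+00 -3.e-04 -8.e-04] 44.8 [ 1.  -0.2 -0.6]
ring [648.7  20.8] 1193 (array([654.16003371,  20.71854869]), np.float64(26.746836861374373))
8221 [ 4.2 12.4 16.2] filter x box 620.3 680.2 643.3
-15 623.4 677.0 12.5
-5 620.7 679.8 12.3
5 620.6 679.7 12.4
15 623.3 676.9 12.4
```

```bash
python3 -m handwheel '[{"wx":0,"wy":0,"wz":0,"dx":0,"dy":0,"dz":0.05,"fingers":0.8},{"wx":0,"wy":0,"wz":0,"dx":0,"dy":0,"dz":0.1,"fingers":0.8},{"wx":0,"wy":0,"wz":0,"dx":0,"dy":0,"dz":0.1,"fingers":0.8}]'
```

```text
t: 26.12
ee_pos: [650.4, 19.9, 7.6]
tcp_rot: [0.001, 1.0, -0.0, -0.001]
ft_force: [-2.2, 0.0, 4.1]
grip_width: 0.516
```

Contact (+4.1 N). Release and rise.

```bash
python3 -m handwheel '[{"wx":0,"wy":0,"wz":0,"dx":0,"dy":0,"dz":0,"fingers":0},{"wx":0,"wy":0,"wz":0,"dx":0,"dy":0,"dz":0,"fingers":0},{"wx":0,"wy":0,"wz":0,"dx":0,"dy":0,"dz":0,"fingers":0},{"wx":0,"wy":0,"wz":0,"dx":0,"dy":0,"dz":-1,"fingers":0},{"wx":0,"wy":0,"wz":0,"dx":0,"dy":0,"dz":-5,"fingers":0},{"wx":0,"wy":0,"wz":0,"dx":0,"dy":0,"dz":-10,"fingers":0},{"wx":0,"wy":0,"wz":0,"dx":0,"dy":0,"dz":-15,"fingers":0},{"wx":0,"wy":0,"wz":0,"dx":0,"dy":0,"dz":-15,"fingers":0},{"wx":0,"wy":0,"wz":0,"dx":0,"dy":0,"dz":-15,"fingers":0}]'
python3 look.py w20 650 20 11 18 30
python3 - <<'E'
from h import *
c=viewer.calibration("wrist"); p=cv2.imread("pics/w20.png"); P=np.load("pics/w20.npy")
X4=ray(np.stack(np.meshgrid(np.arange(640),np.arange(400)),-1).reshape(-1,2),c,4.).reshape(400,640,3)
near=np.hypot(X4[...,0]-650,X4[...,1]-20)<75
pm=cv2.morphologyEx((near&(P[...,2]>2)&(P[...,2]<6.5)).astype(np.uint8),cv2.MORPH_OPEN,np.ones((5,5),np.uint8))
print("pad",cv2.minAreaRect(X4[pm>0][:,:2].astype(np.float32)))
E
```

```text
t: 27.25
ee_pos: [650.4, 19.9, 157.9]
tcp_rot: [0.001, 1.0, -0.0, -0.001]
ft_force: [0.5, -0.3, -0.3]
grip_width: 1.003
27.25 [650.4  19.9 157.9] [ 0.001  1.    -0.    -0.001] q [-0.01  0.28  1.74 -0.    1.12 -1.58] F [ 0.5 -0.3 -0.3] w 88.3
983
mec [648.2  20.6] 45.9 box [648.2  20.8] [44.6 44.5]
pad ((648.1682739257812, 20.54570770263672), (89.41062927246094, 89.2952651977539), 15.230003356933594)
```

View pics/w20.png

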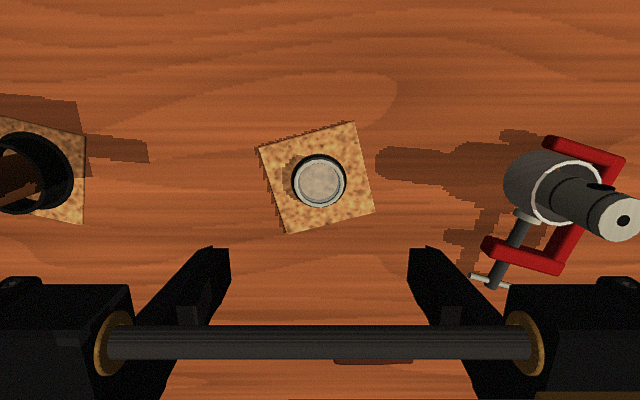

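The filter at (319,181) is centred on its pad within 0.3 mm. I'll draw back and do a last check with the scene and top cameras.

```bash
python3 -m handwheel '[{"wx":0,"wy":0,"wz":0,"dx":5,"dy":0,"dz":-4,"fingers":0},{"wx":0,"wy":0,"wz":0,"dx":11,"dy":0,"dz":-6,"fingers":0},{"wx":0,"wy":0,"wz":0,"dx":17,"dy":0,"dz":-8,"fingers":0},{"wx":0,"wy":0,"wz":0,"dx":21,"dy":0,"dz":-8,"fingers":0},{"wx":0,"wy":0,"wz":0,"dx":21,"dy":0,"dz":-8,"fingers":0},{"wx":0,"wy":0,"wz":0,"dx":21,"dy":0,"dz":-8,"fingers":0},{"wx":0,"wy":0,"wz":0,"dx":21,"dy":0,"dz":-8,"fingers":0}]'
python3 - <<'E'
from h import *
for n in ("scene","top"):
    p,d=viewer.camera(n); c=viewer.calibration(n); cv2.imwrite(f"pics/{n}F.png",p); P=cloud(d,c)
    for k,(x,y,z0,z1,R) in dict(hood=(640,-244,28,36,45),spacer=(640,-244,63,74,30),chesh=(650,221,95,106,30),filt=(649,20,11,18,30),eyep=(528,-428,60,70,35),jar=(549,405,56,66,35)).items():
        m=(P[...,2]>z0)&(P[...,2]<z1)&(np.hypot(P[...,0]-x,P[...,1]-y)<R); q=P[m][:,:2].astype(np.float32)
        if len(q)>5: f,rr=cv2.minEnclosingCircle(q); print(n,k,np.round(f,1),round(2*rr,1),len(q))
        else: print(n,k,'hidden',len(q))
E
```

```text
t: 28.18
ee_pos: [440.6, 20.2, 236.5]
tcp_rot: [0.001, 1.0, -0.0, -0.002]
ft_force: [-0.3, -0.4, -0.1]
grip_width: 1.0
scene hood [ 643.  -243.5] 64.7 159
scene spacer [ 642.8 -243.2] 39.1 104
scene chesh [651.8 220.5] 32.5 105
scene filt [651.4  19.2] 47.0 107
scene eyep [ 530.9 -427.4] 40.6 205
scene jar [550.9 405.5] 41.6 112
top hood [ 638.5 -244.6] 63.9 120
top spacer [ 638.  -244.8] 38.2 73
top chesh [648.7 217.8] 32.9 118
top filt [648.   18.8] 45.1 104
top eyep [ 527.  -429.9] 40.8 193
top jar [548.5 403.6] 40.6 178
```

View pics/sceneF.png

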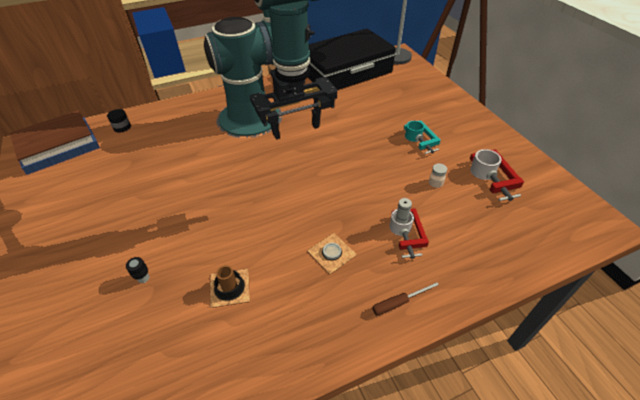

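The scene shows the hood and spacer at (229,283), the filter at (332,251) and the Cheshire at (404,212), all in place. The eyepiece and jar are where they were, and the arm is clear. Handing in.

```bash
python3 -c "
from station import r
r.job_done()"
```

```text
the job is handed in; nothing more can be done
```

The shelf is tidied and the job is handed in, at about 28 s on the robot's clock. Everything is released and the arm is drawn back clear.

- **Hood:** set on the large-ring pad and let go, about 1 mm off centre.
- **Spacer:** stood inside the hood afterwards, within about 1 mm of its axis. The hood did not move.
- **Cheshire:** stands upright inside the smaller red-clamped focuser. It touched the board at about 4 N before I let go, and its top is at about 100 mm.
- **Filter:** set down at about 4 N of contact, flat on the small-ring pad and within about 0.5 mm of centre.
- **Eyepiece and jar:** within about 1–2 mm of where they started, which is within the cameras' error, so I take them as unmoved.

My first move command was refused because it lacked some keys; nothing moved. The final scene and top views put the same object up to 5 mm apart in x, more than the stated 2 mm calibration. I therefore took the centring figures from one wrist picture each, object against pad. The largest outside force I read was about 6 N.

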